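# Set the stirrer's speed dial to the red line and start it

### The arm

A 6-joint arm with a two-finger parallel gripper is mounted at the origin on the work surface. World frame = base frame: x ahead of the robot, y to its left, z up, the work surface at z = 0. Lengths are in m, angles in degrees, forces in N, time in s.
With the tool pointing down it reaches from about 0.375 to 0.75 m from the base axis. Payload 9 kg.
Tool frame: the origin (TCP) lies where the fingers leave the gripper's body, on its centre line; the fingertips stand 73 mm ahead of it and the grasp point (between the pads) lies 54 mm ahead of it (robot.tip_reach is the distance from the TCP to the fingertips, in m); z points along the fingers, y is the direction in which the jaws open and shut (so a half turn about z gives the same grasp; the last joint's range is limited). The gripper opens to 85 mm and grips with 20 to 120 N. Pads are 22 mm wide; open, the fingers measure 114 mm over their backs; the gripper's body (76 mm by 85 mm) begins 54 mm behind the grasp point. The pads swing forward as they close: fully open they stand 13 mm farther back than shut.
Start: joints at [-78.249, 5.964, 5.575, 89.605, 0, 77.527], TCP at [0.246, -0.547, 0.304] pointing down, gripper open.
Joint ranges: [-171.21, 171.21], [-48.23, 106.86], [-62.78, 66.21], [-105.2, 120.99], [-86.42, 89.51], [-180, 180]. Speed limits (degrees/s): [127.2, 127.2, 147.25, 180, 180, 180].

### API

Orientations are given as [roll, pitch, yaw] about the fixed x, y, z axes, in that order (R = Rz(yaw) Ry(pitch) Rx(roll)).
In Python, from plant import robot gives the robot as it stands. Calls block until the motion is done:
- robot.move_pose(position, orientation): joint-space move of the TCP to a pose.
- robot.line_to(position, vel=0.15, rotation=None, guard=None): straight line of the TCP; rotation=None keeps the orientation; vel is the mean speed in m/s. With guard (N) it stops when the force on the tool has changed by that much, and returns True; else False.
- robot.goto_joints(angles): joint-space move.
- robot.set_gripper(opening): finger opening in m; the grip force is fixed at half the most; returns when the fingers have stopped.
- robot.pause(seconds).
- robot.ik(position, orientation): joint angles nearest the present ones, or None.
- robot.observe(): the state.
- robot.grab_frame(name): name is "scene" or "top" or "wrist"; returns the picture (420x560x3 uint8, blue, green, red); there is no depth.
- robot.get_calibration(name): a dict with "vertical_fov" (degrees; the focal length in pixels is half the picture's height over the tangent of half this angle, whatever the lens; pixels are square), "cx", "cy" (the principal point, pixels), "rvec" (rotation vector, rad) and "tvec" (3), from world to camera coordinates, as OpenCV has them. Camera axes: x right, y down, z forward; pixel columns grow to the right and rows downward; lengths in m; the calibration is good to about 2 mm. A picture is of the moment at which its call begins: read the wrist's pose just before it. get_calibration takes no time and is no camera call; for the wrist camera it gives the pose at the moment of the call.
A pose or a line that the arm cannot do raises robot.IKError and nothing moves.
- robot.job_done(): hands the job in, once; it reports no verdict.
The state is a dict: "time": time; "q": joint angles; "qvel": joint speeds; "joint_torque": joint torques, N m; "tool_pos": TCP position; "tcp_rot": TCP orientation; "ft_force": force on the tool from outside, world axes, zero at the start; "torque": the same for the moment, N m; "gripper_width": finger opening in m.
Only numpy, scipy, OpenCV 4.12 (cv2) and the standard library are available. Lean on these libraries where they do the work, as an engineer would, in place of code of your own. Each camera call takes 0.05 s, during which the arm holds its last target.

### The job

On the lab stirrer, push the raised blue bar on the black speed dial round clockwise with the fingertips, gently and without pinching it, until the dial's white line lines up with the red line on the white ring around it. Leave the dial there, and only then press the green start button fully down and let it come up again. Leave the ring with the red line as it is set, and leave the bottles, beaker, jar and box standing where they are.

Things in the scene. Friction and masses are not known exactly. Their poses are not given: they have to be found in the camera images.
- stirrer: cream laboratory stirrer, fixed to the bench. Its origin lies on the bench (z 0) under the middle of its low front deck; its x axis points to its back, away from the robot, its y axis to its left, z up. The deck is 150 mm deep (x -75 to 75 mm), 280 mm wide, flat on top at 55 mm. Behind it (x 75 to 285 mm) the housing is 85 mm high and carries a round metal plate, top at 95 mm, centred at x 180 mm, y 0, 194 mm across, with the beaker on it.
- dial_axis (a point): point on the dial's vertical axis at the dial's flat top, 71 mm above the bench. The dial is a black disc 90 mm across, at stirrer x 0, y -50 mm; its white line is 3 mm wide and runs radially from 10 to 44 mm from the axis. The dial turns freely against a light friction (about 2 N on the bar) and stays where it is left. The white ring around it, 120 mm across, lies 4 mm above the deck; black scale ticks are on the deck outside it.
- thumb_bar (a point): centre of the top of the blue raised bar on the dial, on the side opposite the white line: an upright radial fin 8 mm thick, running from 8 to 44 mm from the axis (this point is 26 mm from it), 26 mm tall (its foot at 71 mm, its top at 97 mm above the bench)
- white_line (a point): outer end of the dial's white line, at the dial's edge, 45 mm from the axis, 71 mm above the bench
- red_line (a point): the point at the dial's edge (45 mm from the axis, 71 mm above the bench) just above the inner end of the red line on the white ring; the red line is 7 mm wide and runs radially from 45 to 60 mm from the axis. The white line's end must come to this point.
- dial (a joint): angle of the dial (rad), growing clockwise seen from above; at 0 the white line points along the stirrer's x axis, to its back. Stops at -2.4 and 2.4. It starts between -2.1 and -1.0
- marker_ring (a joint): angle of the red line on the white ring (rad), measured as the dial's: when dial and marker_ring are equal the lines are lined up. Preset between -0.3 and 1.2; the ring is stiff and must be left alone
- start_top (a point): centre of the top face of the green start button, 32 mm across, at stirrer x 20 mm, y 85 mm, 77 mm above the bench when up, in a black round housing 48 mm across whose rim is 67 mm above the bench; it is pressed straight down and springs back
- start (a joint): travel of the start button (m): 0 up, 0.006 fully down; fully down takes 5 N
- beaker: empty clear glass beaker, 72 mm across, 70 mm tall, standing on the stirrer's round metal plate; origin at the centre of its underside; to be left alone
- blue_cap_bottle: clear bottle with blue cap, 80 mm across, 170 mm tall, right of the stirrer; origin at the centre of its underside; to be left alone
- amber_bottle: amber glass bottle with black cap, 60 mm across, 130 mm tall, beside the stirrer; origin at the centre of its underside; to be left alone
- white_jar: white jar with blue cap, 56 mm across, 75 mm tall, beside the stirrer; origin at the centre of its underside; to be left alone
- tip_box: white box with pale blue lid, 77 x 52 mm, 62 mm tall, right of the stirrer; origin at the centre of its underside; to be left alone
- wash_bottle: pale wash bottle with a bent spout, 56 mm across, about 168 mm tall, beside the stirrer; origin at the centre of its underside; to be left alone

How it is judged (in metres and radians):
On the way, in this order (a step that is already met when the one before it is completed fails the run):
1. the dial rests with its white line at the red line (horizontal distance between white_line and red_line below 0.0035 m and velocity of joint dial between -0.05 and 0.05 rad/s and contact force between the fingers and dial below 0.2 N), for 0.2 s.
2. the start button is pressed fully down with the dial still set (horizontal distance between white_line and red_line below 0.0035 m and value of joint start above 0.0048 m), for 0.05 s.
At the end, for the whole second after the job is handed in: The end of the white line is within 3.5 mm (half the red line's width) of the red line's centre, the dial is still, the start button is up again, the red line has moved less than 3 mm, and every bottle, beaker, jar and box is within 20 mm of where it stood (horizontal distance between white_line and red_line below 0.0035 m and velocity of joint dial between -0.05 and 0.05 rad/s and value of joint start below 0.002 m and distance of red_line from where it was at the start of the episode below 0.003 m and distance of each of beaker, blue_cap_bottle, amber_bottle, white_jar, tip_box, wash_bottle from where it was at the start of the episode below 0.02 m); the robot touches nothing.
It fails at once if the start button is pressed while the dial is not set to the red line (value of joint start above 0.003 m and not (horizontal distance between white_line and red_line below 0.0035 m)).
It fails at once if the dial is pushed, pressed or pinched with more than 20 N (contact force between the fingers and dial above 20 N).
It fails at once if the ring with the red line is turned by more than 3 mm (distance of red_line from where it was at the start of the episode above 0.003 m).
It fails at once if a bottle, the beaker, the jar or the box is shoved or lifted by more than 20 mm, or tipped (distance of any of beaker, blue_cap_bottle, amber_bottle, white_jar, tip_box, wash_bottle from where it was at the start of the episode above 0.02 m or angle between any of beaker, blue_cap_bottle, amber_bottle, white_jar, tip_box, wash_bottle's own z axis and vertical above 0.3 rad).
It also fails if it takes over 51 s, if anything falls off the work surface, if the arm or the gripper's body presses on something with over 40 N, if the wrist force passes 120 N, or if a joint passes its speed limit or range.

## Working session

There is one attempt and no reset: what is moved stays moved. The work goes in short steps, each a Python script; the robot and the scene stay as the last script left them, time stands still between calls to the robot, and variables do not carry over. Pictures are saved under pics/ and viewed, and the job is handed in when it is done.

```bash
mkdir -p pics; ls; python3 - <<'E'
from plant import robot
import cv2
s=robot.observe(); print(s)
for n in ("scene","top","wrist"):
    c=robot.get_calibration(n); print(n,c)
    cv2.imwrite(f"pics/a_{n}.png",robot.grab_frame(n))
E
```

```text
pics
{'time': 0.0, 'q': array([-7.82495313e+01,  5.99813052e+00,  5.52714687e+00,  8.96043730e+01,
       -2.87971069e-03,  7.75275464e+01]), 'qvel': array([ 0.04335382,  0.06239689,  0.0277719 , -0.04533648,  0.04631537,
       -0.09770926]), 'joint_torque': array([ 1.33192821e-04, -5.56949079e+01,  5.03636634e+01,  1.75915402e-02,
       -4.74670123e-04, -9.73637725e-06]), 'tool_pos': array([ 0.2461289 , -0.54693201,  0.30312809]), 'tcp_rot': array([-1.79925800e+02, -1.34630312e-02,  2.42229155e+01]), 'ft_force': array([-0.08284593,  0.72862267, -0.69921283]), 'torque': array([-0.01783657, -0.0342013 ,  0.00041118]), 'gripper_width': 0.08510200053201582}
scene {'vertical_fov': 51.73605529020094, 'cx': 279.02877109662444, 'cy': 214.9323830866968, 'rvec': array([ 0.66901279,  2.5928843 , -1.18906635]), 'tvec': array([ 0.5158917 , -0.15037756,  1.34092738])}
top {'vertical_fov': 55.40797427494838, 'cx': 277.84554123144153, 'cy': 211.70005980795054, 'rvec': array([ 2.18116244, -2.24782595,  0.02808083]), 'tvec': array([0.02783113, 0.59262922, 0.93528361])}
wrist {'vertical_fov': 62.530293410015716, 'cx': 279.91159541561296, 'cy': 214.29912255440087, 'rvec': array([-2.40653461,  1.55660231,  0.25127637]), 'tvec': array([-0.59840839, -0.04056141,  0.38101309])}
```

View pics/a_top.png

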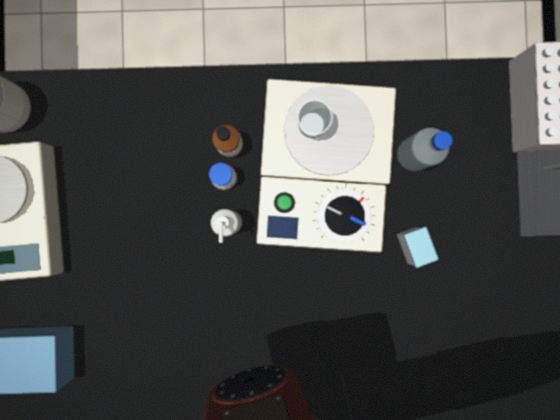

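View pics/a_scene.png

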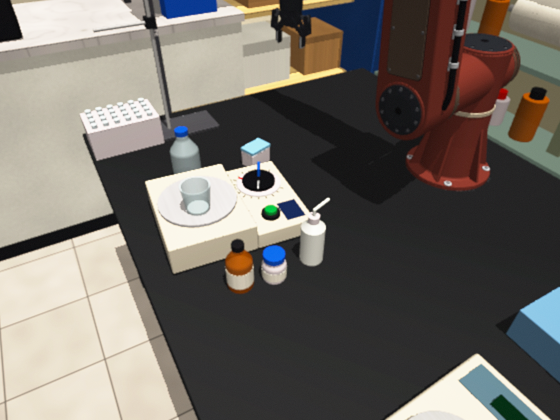

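View pics/a_wrist.png

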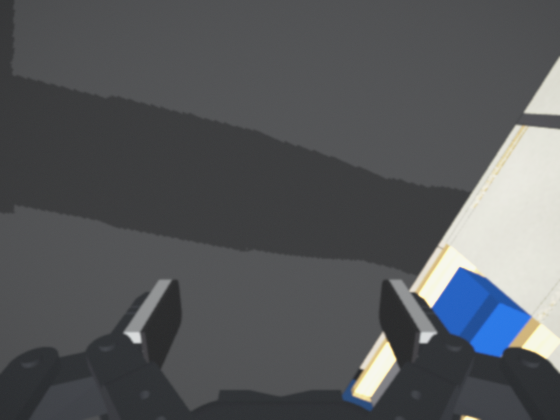

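The top view shows the dial at about (345,215), the white line's end at (329,208), the bar at (357,220), the red line at (361,200) and the button at (284,202). The bench around the dial is clear. Next I'll turn these into positions.

```bash
cat > h.py <<'E'
from plant import robot
import cv2, numpy as np
from scipy.spatial.transform import Rotation as R
def K(c,h=420):
    f=h/2/np.tan(np.radians(c["vertical_fov"]/2)); return np.array([[f,0,c["cx"]],[0,f,c["cy"]],[0,0,1]])
def unproj(c,uv,z):
    M=cv2.Rodrigues(c["rvec"])[0]; d=M.T@np.linalg.inv(K(c))@np.array([uv[0],uv[1],1.]); o=-M.T@c["tvec"]
    return o+d*(z-o[2])/d[2]
def proj(c,p):
    return cv2.projectPoints(np.array(p,float).reshape(-1,3),c["rvec"],c["tvec"],K(c),None)[0].reshape(-1,2)
E
python3 - <<'E'
from h import *
c=robot.get_calibration("top")
P=lambda u,z: unproj(c,u,z)
for n,u,z in [("dial",(345,215),.071),("white",(329,208),.071),("red",(361,200),.071),("bar",(357,220),.097),("btn",(284,202),.077),
  ("FL",(257.5,244),.055),("FR",(382.5,251),.055),("BL",(259,177),.055),("BR",(386,184),.055)]:
    print(n,P(u,z).round(4))
w=robot.get_calibration("wrist"); s=robot.observe()
M=cv2.Rodrigues(w["rvec"])[0]; o=-M.T@w["tvec"]; T=R.from_euler('xyz',s["tcp_rot"],degrees=True).as_matrix()
print("cam in tool",T.T@(o-s["tool_pos"])); print(T.T@M.T)
im=cv2.imread("pics/a_top.png")[165:265,245:395]; cv2.imwrite("pics/a_crop.png",cv2.resize(im,None,fx=5.3,fy=5.3,interpolation=cv2.INTER_CUBIC))
E
```

```text
dial [ 0.5803 -0.1365  0.071 ]
white [ 0.5967 -0.1019  0.071 ]
red [ 0.6121 -0.1727  0.071 ]
bar [ 0.5687 -0.1571  0.097 ]
btn [ 0.6125 -0.0036  0.077 ]
FL [0.5218 0.0577 0.055 ]
FR [ 0.4977 -0.2202  0.055 ]
BL [0.671 0.05  0.055]
BR [ 0.6469 -0.2333  0.055 ]
cam in tool [ 0.07973616 -0.00063525 -0.07019185]
[[-6.35940374e-04 -9.50141557e-01 -3.11818244e-01]
 [ 9.99999313e-01 -2.97319910e-04 -1.13349344e-03]
 [ 9.84269451e-04 -3.11818751e-01  9.50141094e-01]]
```

View pics/a_crop.png

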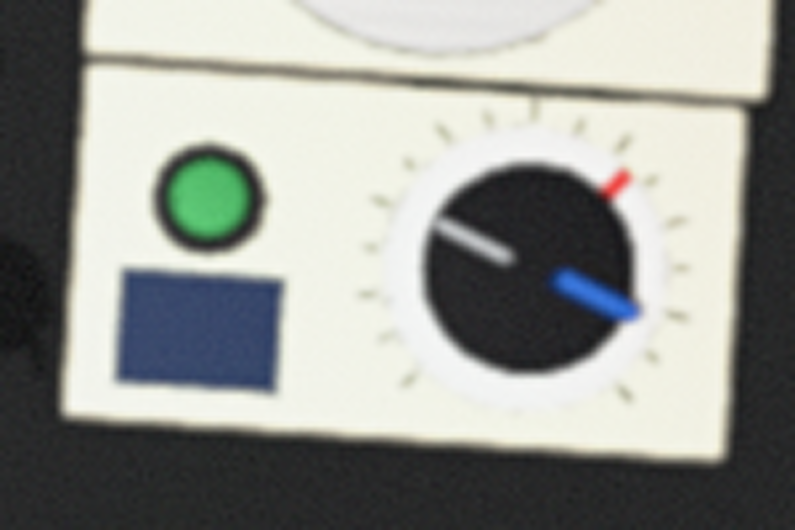

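```bash
python3 - <<'E'
from h import *
D=np.array([.5804,-.1363]); yaw=-115.4
ex=np.array([np.cos(np.radians(yaw)),np.sin(np.radians(yaw))])
robot.set_gripper(.045)
p=np.r_[D-.01*ex,.25]
print(robot.ik(p,[180,0,yaw]))
robot.move_pose(p,[180,0,yaw])
robot.pause(.2)
s=robot.observe(); c=robot.get_calibration("wrist"); im=robot.grab_frame("wrist"); cv2.imwrite("pics/b_wrist.png",im)
np.save("b_cal.npy",c,allow_pickle=True)
print(s["time"],s["tool_pos"],s["tcp_rot"],s["ft_force"],s["gripper_width"],robot.tip_reach)
E
```

```text
[-24.78829198   5.43877036  -0.58102275  83.98020689   0.
 -89.38829198]
3.2917 [ 0.58462795 -0.12762389  0.25003932] [-1.79997123e+02 -1.29906647e-03 -1.15446316e+02] [ 0.45166129 -0.18370696  0.24126756] 0.045043254597259386 0.0726
```

View pics/b_wrist.png

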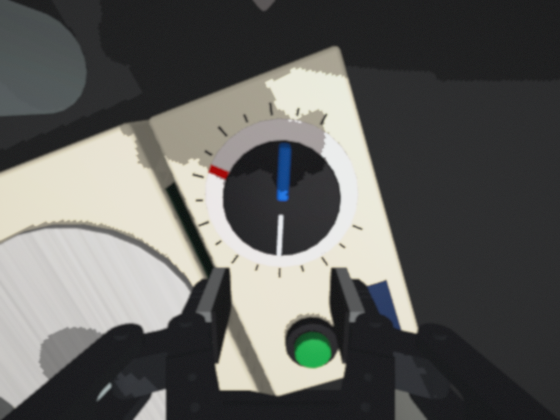

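The dial is clear of the fingers in this view, with its centre at about (282,198). The white line runs from (281,215) to (279,255), the bar is along (284,145–195), and the red line is at (218,173). Next I'll measure them.

```bash
cat >> h.py <<'E'
def measure(im,c,D0,verbose=True):
    """rectify a top-down view of plane z=.071 / .059 around D0; returns centre & angles"""
    hsv=cv2.cvtColor(im,cv2.COLOR_BGR2HSV)
    def rect(z,half=.075,n=600):
        corners=np.array([[D0[0]+half,D0[1]+half,z],[D0[0]+half,D0[1]-half,z],[D0[0]-half,D0[1]-half,z],[D0[0]-half,D0[1]+half,z]])
        src=proj(c,corners).astype(np.float32)
        H=cv2.getPerspectiveTransform(src,np.array([[0,0],[n,0],[n,n],[0,n]],np.float32))
        return cv2.warpPerspective(im,H,(n,n),flags=cv2.INTER_CUBIC), (lambda uv:np.array([D0[0]+half-uv[1]*2*half/n, D0[1]+half-uv[0]*2*half/n]))
    return rect
def polar_angles(im,c,D):
    """sample along circles: white line on z=.071 r 15-40 mm, red line z=.059 r 48-58mm"""
    out={}
    a=np.radians(np.arange(-180,180,.25))
    def samp(rs,z):
        r,aa=np.meshgrid(rs,a,indexing='ij')
        pts=np.c_[(D[0]+r*np.cos(aa)).ravel(),(D[1]+r*np.sin(aa)).ravel(),np.full(r.size,z)]
        uv=proj(c,pts).astype(np.float32)
        v=cv2.remap(im,uv[:,0].reshape(r.shape),uv[:,1].reshape(r.shape),cv2.INTER_LINEAR)
        return v.astype(float)
    for name,rs,z in (("white",np.linspace(.016,.040,13),.071),("red",np.linspace(.049,.057,9),.0592)):
        v=samp(rs,z); B,G,Rr=v[...,0],v[...,1],v[...,2]
        if name=="white": w=np.clip(v.min(-1)-70,0,None)
        else: w=np.clip(Rr-np.maximum(B,G)-40,0,None)
        # per-radius weighted circular mean
        z_=(w*np.exp(1j*a)).sum(1); ang=np.degrees(np.angle(z_)); 
        out[name]=(np.degrees(np.angle(z_.sum())),ang.round(1),w.sum(1).round(0))
    return out
E
python3 - <<'E'
from h import *
c=np.load("b_cal.npy",allow_pickle=True).item(); im=cv2.imread("pics/b_wrist.png")
D=np.array([.5804,-.1363])
rect=measure(im,c,D)
for z in (.071,):
    r,f=rect(z)
    g=cv2.cvtColor(r,cv2.COLOR_BGR2GRAY)
    for aa in range(0,360,15): cv2.circle(r,(int(300-180*np.sin(np.radians(aa))),int(300-180*np.cos(np.radians(aa)))),1,(0,255,0),-1)
    cv2.imwrite("pics/b_rect.png",r)
o=polar_angles(im,c,D)
for k in o: print(k,*o[k])
E
```

```text
white 65.97193595907369 [68.  67.3 66.9 66.3 65.9 65.7 65.4 65.1 64.8 64.7 64.6 64.4 64.2] [8477. 7548. 6842. 6461. 5665. 5210. 4627. 4397. 4116. 4021. 3752. 3745.
 3414.]
red -47.44212788259484 [-47.3 -47.3 -47.4 -47.5 -47.5 -47.5 -47.5 -47.5 -47.5] [2894. 2827. 2690. 2592. 2540. 2515. 2490. 2161. 1008.]
```

View pics/b_rect.png

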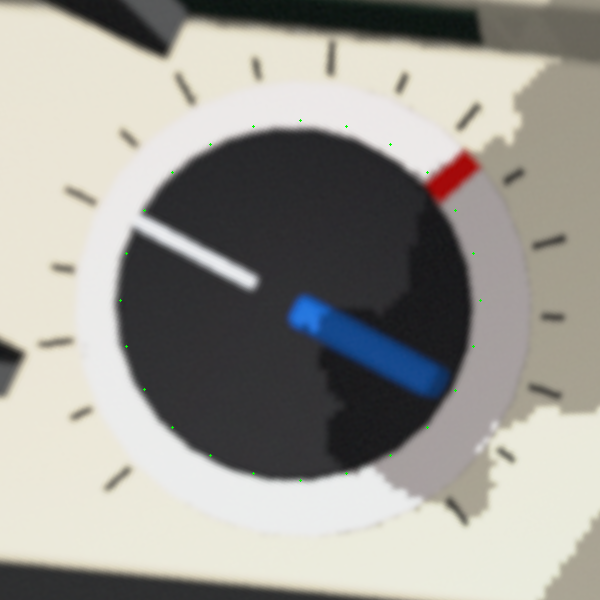

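```bash
cat >> h.py <<'E'
def fit_centre(im,c,D0,z=.071,r0=.045):
    """edge points of black disc against white ring -> circle centre in plane z (least squares)"""
    from scipy.optimize import least_squares
    a=np.radians(np.arange(0,360,2)); rs=np.linspace(.036,.054,73)
    r,aa=np.meshgrid(rs,a)
    pts=np.c_[(D0[0]+r*np.cos(aa)).ravel(),(D0[1]+r*np.sin(aa)).ravel(),np.full(r.size,z)]
    uv=proj(c,pts).astype(np.float32)
    g=cv2.remap(cv2.cvtColor(im,cv2.COLOR_BGR2GRAY),uv[:,0].reshape(r.shape),uv[:,1].reshape(r.shape),cv2.INTER_LINEAR).astype(float)
    d=np.diff(cv2.GaussianBlur(g,(9,1),0),axis=1); i=d.argmax(1); ok=d.max(1)>4
    E=np.c_[D0[0]+rs[i]*np.cos(a),D0[1]+rs[i]*np.sin(a)][ok]
    s=least_squares(lambda p:np.hypot(E[:,0]-p[0],E[:,1]-p[1])-p[2],[*D0,r0],loss='soft_l1',f_scale=.0005)
    return s.x,ok.sum(),np.median(np.abs(s.fun))
E
python3 - <<'E'
from h import *
c=np.load("b_cal.npy",allow_pickle=True).item(); im=cv2.imread("pics/b_wrist.png")
x,n,m=fit_centre(im,c,np.array([.5795,-.1350])); print(x,n,m)
o=polar_angles(im,c,x[:2])
for k in o: print(k,*o[k])
E
```

```text
[ 0.57937399 -0.13462549  0.0441283 ] 177 0.0002262180663356872
white 61.862212630327505 [61.8 62.  61.9 61.9 61.9 61.9 61.9 61.8 61.8 61.8 61.9 61.8 61.8] [8467. 7531. 7000. 6290. 5638. 5100. 4655. 4331. 4225. 3978. 3835. 3670.
 3396.]
red -47.80037270765783 [-47.7 -47.7 -47.8 -47.7 -47.8 -47.9 -47.9 -47.9 -47.9] [2896. 2807. 2786. 2720. 2583. 2492. 2447. 2428. 2399.]
```

The fit holds together: the white line reads the same angle at every radius, and the disc comes out at 44.1 mm radius against 45. The white line is at 61.9° and the red at -47.8°, so the dial needs 109.7° clockwise. I'll straddle the bar with a wide gap, push with one pad only, and stop about 8° short.

```bash
cat >> h.py <<'E'
D=np.array([.5796,-.1350])
def bar_pose(phi,tang,z):
    """TCP with pads parallel to the bar at world angle phi (deg); tang = clockwise lead of the tool over the bar centre"""
    f=np.radians(phi); e=np.array([np.cos(f),np.sin(f)]); cw=np.array([np.sin(f),-np.cos(f)])
    return np.r_[D+.026*e+tang*cw,z],[180,0,(phi+180)%360-180]
def hover(phi):
    f=np.radians(phi); e=np.array([np.cos(f),np.sin(f)])
    return np.r_[D-.01*e,.25],[180,0,(phi+180)%360-180]
def look(name):
    robot.pause(.15); s=robot.observe(); c=robot.get_calibration("wrist"); im=robot.grab_frame("wrist"); cv2.imwrite(f"pics/{name}.png",im)
    x,n,m=fit_centre(im,c,D); o=polar_angles(im,c,x[:2])
    print("t",s["time"],"centre",x.round(4),n,m.round(5)); 
    for k in o: print(k,round(o[k][0],2),o[k][1][::3],o[k][2][::3])
    print("white-red deg",o["white"][0]-o["red"][0]); return o
def sweep(phi0,phi1,lead,z,vel=.02,step=8):
    mx=0
    for p in np.linspace(phi0,phi1,max(1,int(np.ceil(abs(phi1-phi0)/step)))+1)[1:]:
        pos,rot=bar_pose(p,lead,z); hit=robot.line_to(pos,vel=vel,rotation=rot,guard=10)
        F=robot.observe()["ft_force"]; mx=max(mx,np.linalg.norm(F[:2]))
        if hit: print("GUARD at",p,F); return False
    print("sweep max side force",mx); return True
E
python3 - <<'E'
from h import *
robot.set_gripper(.036)
b0=-118.1; Z=.151
p,r=bar_pose(b0,0,.20); robot.move_pose(p,r)
print("ft",robot.observe()["ft_force"])
hit=robot.line_to(bar_pose(b0,0,Z)[0],vel=.05,guard=5); s=robot.observe()
print("down",hit,s["tool_pos"],s["tcp_rot"],s["ft_force"],s["gripper_width"],s["time"])
if not hit:
    lead=s["gripper_width"]/2-.004
    hit=robot.line_to(bar_pose(b0,lead-.002,Z)[0],vel=.02,guard=6)
    print(hit,robot.observe()["ft_force"])
    if not hit:
        b1=b0-109.7+8
        if sweep(b0,b1,lead,Z):
            s=robot.observe(); print(s["tool_pos"],s["tcp_rot"],s["ft_force"],s["q"])
            robot.line_to(bar_pose(b1,lead-.008,Z)[0],vel=.03)
            p=bar_pose(b1,lead-.008,.2)[0]; robot.line_to(p,vel=.08)
            robot.move_pose(*hover(b1)); look("c_wrist")
E
```

```text
ft [0.10829209 0.05233312 0.02631843]
down False [ 0.56754243 -0.1580406   0.15140911] [-1.79965377e+02  2.67317084e-03 -1.18102167e+02] [ 0.82826276 -0.61602243 -0.15956474] 0.035983605811060804 5.0833
False [ 0.50076902 -0.95910334  0.06147268]
sweep max side force 1.1964753257207223
[ 0.56854198 -0.10756887  0.15098627] [ 1.79986179e+02 -4.65832575e-03  1.40465603e+02] [-8.55960112e-01 -5.27978556e-04 -2.02548482e-01] [-2.36625322e+01  3.92775629e+00 -1.25194726e+01  7.35534719e+01
  1.45682735e-02  1.58718653e+01]
t 12.1667 centre [ 0.579  -0.1335  0.0441] 178 0.00016
white -38.42 [-38.6 -38.4 -38.7 -38.5 -38.5] [7876. 5930. 2797. 2015. 1654.]
red -48.38 [  0.  -48.4 -48.3] [   0. 2554. 2420.]
white-red deg 9.959798269835453
```

```bash
ls -la pics
```

```text
total 2092
drwxr-xr-x 2 agent agent   4096 Dec  7 14:59 .
drwxr-xr-x 3 agent agent   4096 Dec  7 14:57 ..
-rw-r--r-- 1 agent agent 362737 Dec  7 14:56 a_crop.png
-rw-r--r-- 1 agent agent 314576 Dec  7 14:55 a_scene.png
-rw-r--r-- 1 agent agent 364094 Dec  7 14:55 a_top.png
-rw-r--r-- 1 agent agent 222326 Dec  7 14:55 a_wrist.png
-rw-r--r-- 1 agent agent 284761 Dec  7 14:57 b_rect.png
-rw-r--r-- 1 agent agent 283337 Dec  7 14:57 b_wrist.png
-rw-r--r-- 1 agent agent 289082 Dec  7 14:59 c_wrist.png
```

View pics/c_wrist.png

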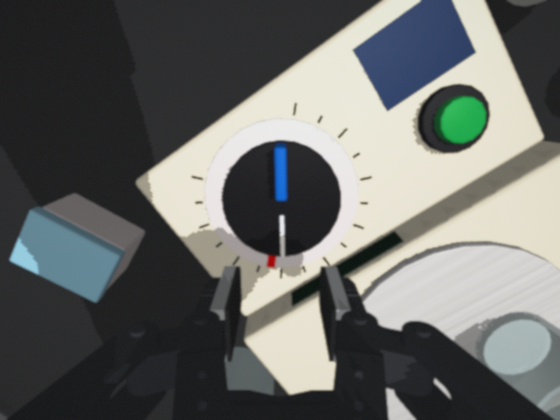

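The white line's end is at (282,255) and the red line at (271,260), about 10° still to go. The bottles and the box haven't been touched. Next is the remaining 9.8°.

```bash
python3 - <<'E'
from h import *
Z=.151; b1=-118.1-109.7+8; lead=robot.observe()["gripper_width"]/2-.004
robot.move_pose(*bar_pose(b1,lead-.008,.2))
hit=robot.line_to(bar_pose(b1,lead-.008,Z)[0],vel=.08,guard=5)
print(hit,robot.observe()["ft_force"])
if not hit:
    robot.line_to(bar_pose(b1,lead-.001,Z)[0],vel=.03,guard=6)
    b2=b1-9.8
    if sweep(b1,b2,lead,Z,vel=.012,step=3.5):
        robot.line_to(bar_pose(b2,lead-.010,Z)[0],vel=.03)
        robot.line_to(bar_pose(b2,lead-.010,.2)[0],vel=.08)
        robot.move_pose(*hover(b2)); look("d_wrist")
        cv2.imwrite("pics/d_top.png",robot.grab_frame("top"))
im=cv2.imread("pics/d_wrist.png")[120:290,190:370]; cv2.imwrite("pics/d_crop.png",cv2.resize(im,None,fx=3.4,fy=3.4,interpolation=cv2.INTER_CUBIC))
E
```

```text
False [ 0.45596344 -0.40253672 -0.04893903]
sweep max side force 1.276051827080989
t 16.4333 centre [ 0.5791 -0.1334  0.0441] 179 0.00019
white -48.41 [-48.5 -48.4 -48.3 -48.5 -48.5] [8033. 6301. 2758. 1922. 1515.]
red -48.57 [  0.  -48.5 -48.6] [   0. 2114. 2487.]
white-red deg 0.16794426230011794
```

View pics/d_crop.png

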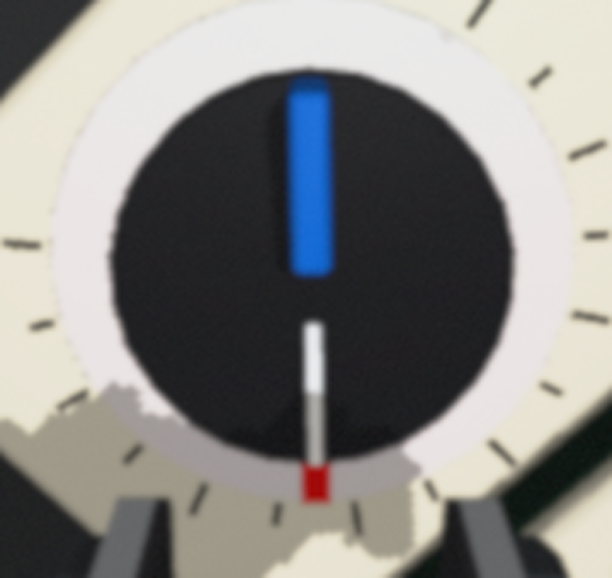

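The white line and red line are collinear, with 0.17° (about 0.1 mm) between them, and the fingers are clear. Now I'll press the button with the fingers shut.

```bash
python3 - <<'E'
from h import *
c=robot.get_calibration("wrist"); im=robot.grab_frame("wrist")
hsv=cv2.cvtColor(im,cv2.COLOR_BGR2HSV); m=cv2.inRange(hsv,(45,100,60),(80,255,255))
n,l,st,ce=cv2.connectedComponentsWithStats(m); i=1+st[1:,4].argmax(); print(st[i],ce[i],unproj(c,ce[i],.0765))
t=cv2.imread("pics/d_top.png"); ct=robot.get_calibration("top"); m=cv2.inRange(cv2.cvtColor(t,cv2.COLOR_BGR2HSV),(45,100,60),(80,255,255))
n,l,st,ce=cv2.connectedComponentsWithStats(m)
if n>1: i=1+st[1:,4].argmax(); print("top",st[i],ce[i],unproj(ct,ce[i],.077))
c2=robot.get_calibration("top"); print("wash base approx",unproj(c2,(225,222),.12))
E
```

```text
[ 421   62   54   52 2155] [447.66960557  87.63016241] [ 0.61142586 -0.00229954  0.0765    ]
top [277 194  16  16 193] [284.         201.89119171] [ 0.61276145 -0.00359122  0.077     ]
wash base approx [0.57302476 0.12038974 0.12      ]
```

```bash
python3 - <<'E'
from h import *
B=np.array([.6117,-.0030]); rot=[180,0,180]
robot.move_pose(np.r_[B,.24],rot); robot.set_gripper(0.0)
robot.line_to(np.r_[B,.165],vel=.12,guard=5)
s=robot.observe(); print(s["time"],s["tool_pos"],s["tcp_rot"],s["ft_force"],s["gripper_width"])
for z in np.arange(.160,.1365,-.002):
    hit=robot.line_to(np.r_[B,z],vel=.02,guard=13)
    s=robot.observe(); print(round(z,4),s["tool_pos"].round(4),s["ft_force"].round(2),hit)
    if hit or s["ft_force"][2]>9: break
robot.pause(.2); s=robot.observe(); print("hold",s["tool_pos"].round(4),s["ft_force"].round(2),s["time"])
E
```

```text
18.4417 [ 0.61206273 -0.00306029  0.16576684] [-1.79985536e+02  5.56620634e-02 -1.79996861e+02] [-0.11138743 -0.33597017  1.02307115] 0.00012194205194994878
0.16 [ 0.6117 -0.003   0.16  ] [0.01 1.1  1.1 ] False
0.158 [ 0.6116 -0.003   0.1578] [ 1.03  0.1  -0.04] False
0.156 [ 0.6116 -0.003   0.1558] [-0.5   0.18 -0.34] False
0.154 [ 0.6116 -0.003   0.1538] [-0.74  0.14 -0.11] False
0.152 [ 0.6116 -0.003   0.1518] [-0.88  0.51 -0.91] False
0.15 [ 0.6117 -0.003   0.1499] [-0.08 -0.22  0.06] False
0.148 [ 0.6118 -0.003   0.1482] [-0.02  0.84  3.08] False
0.146 [ 0.6119 -0.003   0.1462] [ 0.49 -0.44  4.31] False
0.144 [ 0.6119 -0.003   0.1442] [ 1.17 -0.57  4.85] False
0.142 [ 0.6119 -0.0031  0.1435] [-3.82 -0.05 14.27] False
hold [ 0.6119 -0.003   0.1435] [-3.64  0.92 14.61] 21.2917
```

The tips met the button at z ≈0.0496+0.1 (TCP 0.1496, so tips at 0.077, as expected). It bottomed out at 0.1435, which is 6 mm of travel, with the force stepping to 14 N. Next I'll lift off and check the result.

```bash
python3 - <<'E'
from h import *
B=np.array([.6117,-.0030])
robot.line_to(np.r_[B,.165],vel=.05); robot.line_to(np.r_[B,.25],vel=.12)
robot.set_gripper(.045)
robot.move_pose(*hover(-118.1-111.5)); look("e_wrist")
s=robot.observe(); print(s["tool_pos"],s["ft_force"],s["time"])
cv2.imwrite("pics/e_scene.png",robot.grab_frame("scene")); 
E
```

```text
t 24.0583 centre [ 0.5791 -0.1334  0.0441] 180 0.00018
white -48.55 [-48.7 -48.5 -48.6 -48.5 -48.5] [8502. 5974. 4004. 1881. 1522.]
red -48.66 [  0.  -48.6 -48.7] [   0. 2236. 2453.]
white-red deg 0.11299085114637819
[ 0.58638304 -0.14145517  0.25005796] [ 0.35426311 -0.0880331  -0.21666112] 24.1083
```

View pics/e_wrist.png

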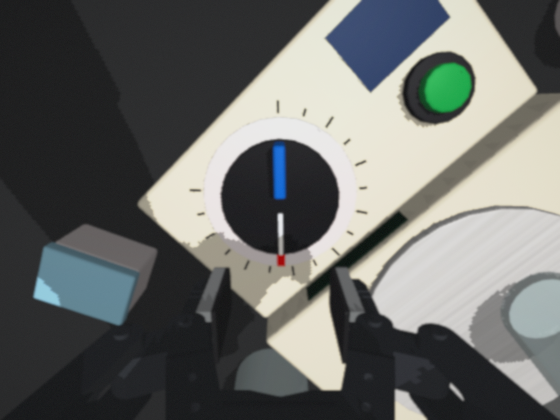

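View pics/e_scene.png

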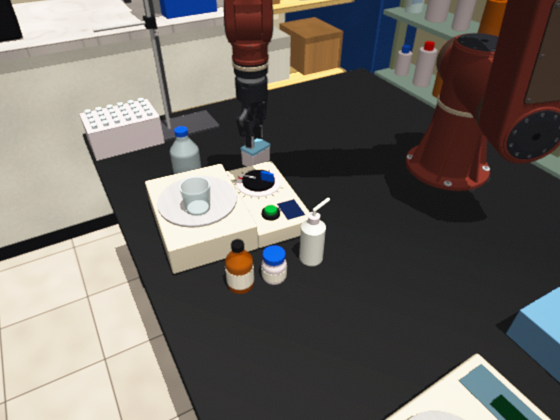

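The white line still meets the red line at (281,260). The button is up again at (447,88), the bottles, beaker, jar and box stand where they were, and the gripper is clear. I'm handing the job in.

```bash
python3 - <<'E'
from plant import robot
robot.job_done(); print(robot.observe()["time"])
E
```

```text
the job is handed in; nothing more can be done
the job is handed in; nothing more can be done
```

The dial is set to the red line and the start button has been pressed and released. I handed the job in at about 24 s of the 51 s allowed; no verdict was reported.

- **Dial:** I straddled the blue bar with the fingers apart and pushed it about 110° clockwise with one pad, in two passes with a look between. The side force read at the end of each push step was at most about 1.3 N. The last wrist picture showed the white line 0.11° from the red line, about 0.1 mm at the dial's edge.
- **Start button:** With the fingers shut I pressed it about 6 mm down to its stop. The force was about 14.5 N. The last picture shows it up again.
- **Ring and other objects:** The red line read -47.8° before and -48.6° after, a difference of about 0.6 mm. That is within the 2 mm calibration error. I checked the bottles, beaker, jar and box only by eye in the final pictures, and they stand where they were.

One check disagreed slightly: the top and wrist cameras put the dial's centre up to about 3 mm apart. I relied on the angle between the two lines in the same wrist picture, which this hardly affects.

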